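Weigh twin dies by hand and present the heavy one

ROBOT

A 6-joint arm with a two-finger parallel gripper is mounted at the origin on the work surface; the furniture and walls round the work are solid. World frame = base frame: x ahead of the robot, y to its left, z up, the work surface at z = 0. Lengths are in m, angles in rad, forces in N, time in s.
With the tool pointing down it reaches from about 0.375 to 0.975 m from the base axis. Payload 3.8 kg.
Tool frame: the origin (TCP) lies on the mounting face of the last link; the fingertips stand 173 mm ahead of it and the grasp point (between the pads) lies 155 mm ahead of it; x points along the fingers, y is the direction in which the jaws open and shut, and the axes are right-handed (so a half turn about x gives the same grasp; the last joint's range is limited). The gripper opens to 85 mm and grips with 20 to 120 N. Pads are 22 mm wide; open, the fingers measure 114 mm over their backs; the gripper's body (76 mm by 85 mm) begins 54 mm behind the grasp point. The pads swing forward as they close: fully open they stand 13 mm farther back than shut.
Start: joints at [-1.345, 0.264, 1.604, -0, 1.274, -0.037], TCP at [0.175, -0.652, 0.405] pointing down, gripper open.
Joint ranges: [-2.63, 2.63], [-0.94, 2.18], [0.31, 2.57], [-1.31, 4.45], [0, 2.66], [-2.55, 2.55]. Speed limits (rad/s): [2.57, 2.57, 3.14, 3.14, 3.14, 3.14].

INTERFACE

Orientations are given as a unit quaternion [w, x, y, z].
In Python, from plant import ctrl gives the robot as it stands.
- The arm moves only by the tool play_rows, never from a script. Its argument "deltas" is one flat list of numbers, 7 for each row, row after row: the turn, a rotation vector about the tool's x, y, z in rad, then the shift along the tool's x, y, z in cm, then the opening, from -1 (shut) to 1 (fully open). A call has 1 to 12 rows; each row is the pose to reach, as a shift and turn from the pose measured when the call began, along the tool's axes at that moment; what a row does not reach only later rows make up. A row lasts 1/8 s, in which the tool goes at most 62.5 mm and 10.7 degrees, less where a joint would pass 70% of its speed; a pose out of reach is approached as far as the arm can. A call with a gripper value outside its range is refused whole. The fingers move at their own pace and stop on an object; "squeeze" is the grip in N (left out, the last holds). Time passes only in rows, so rows that repeat a pose let the fingers close. It gives the time, the measured TCP pose, the force and the opening at its end, in the units of the state.
- ctrl.read_state(): the state, without advancing time (a new reading comes with each control period).
- ctrl.capture(name): name is "scene" or "side" or "wrist"; returns (picture, depth): 480x640x3 uint8, blue, green, red; 480x640 float32, m along the optical axis (not along the pixel's ray), 0 where there is no reading.
- ctrl.get_calibration(name): a dict with "vertical_fov" (degrees; the focal length in pixels is half the picture's height over the tangent of half this angle, whatever the lens; pixels are square), "cx", "cy" (the principal point, pixels), "R" (3x3) and "t" (3): a world point X has camera coordinates R X + t. Camera axes: x right, y down, z forward; pixel columns grow to the right and rows downward; lengths in m; the calibration is good to about 2 mm. A picture is of the moment at which its call begins: read the wrist's pose just before it. get_calibration takes no time and is no camera call; for the wrist camera it gives the pose at the moment of the call.
- ctrl.sign_off(): hands the job in, once; it reports no verdict.
The state is a dict: "time_s": time; "qpos": joint angles; "joint_velocities": joint speeds; "joint_torque": joint torques, N m; "position": TCP position; "ee_rot": TCP orientation; "force": force on the tool from outside, world axes, zero at the start; "ft_torque": the same for the moment, N m; "gripper_width": opening from 0.0 (shut) to 1.0 (fully open).
Only numpy, scipy, OpenCV 4.12 (cv2) and the standard library are available. Lean on these libraries where they do the work, as an engineer would, in place of code of your own. Each camera call takes 0.05 s, during which the arm holds its last target. There are 200 camera calls.

TASK

Two dies in the rack look alike, but one is solid carbide and the other a light set-up dummy. Weigh them by lifting: first lift the die in the left pocket straight up about 10 cm, hold it a moment and set it back in its pocket, then lift the one in the right pocket in the same way. Finish with the lighter die lying in its pocket and the gripper still holding the heavier one, still and level, about 8 cm over the pins of the bending jig, centred and lengthwise along it, without touching the jig; leave the flux bottle, star knob and capacitor where they are.

Things in the scene. Friction and masses are not known exactly. Their poses are not given: they have to be found in the camera images.
- die_1_centre (a point): One die: steel-grey block 28 x 60 x 18 mm (x, y, z) with two small bores, just like the other in looks and size. One of the two weighs 0.08 to 0.15 kg, the other 0.4 to 0.65 kg; looks do not show which, and it changes from start to start. The point is the block's centre; x is the 28 mm width (grip it across this), y the length, z up.
- die_2_centre (a point): The other die: steel-grey block 28 x 60 x 18 mm (x, y, z) with two small bores, just like the other in looks and size. One of the two weighs 0.08 to 0.15 kg, the other 0.4 to 0.65 kg; looks do not show which, and it changes from start to start. The point is the block's centre; x is the 28 mm width (grip it across this), y the length, z up.
- die_1: The same block as die_1_centre; origin at the centre of its underside, 9 mm below the centre.
- die_2: The same block as die_2_centre; origin at the centre of its underside, 9 mm below the centre.
- die_rack: Fixed grey plate 64 x 196 x 12 mm with two pockets end to end along y, 110 mm between centres; origin under its centre. Dark steel lips 9 mm high stand only at the two ends of each pocket, each with two short ears reaching some 8 mm along the die's long sides; between the ears 50 mm of each long side is open down to the plate.
- pocket_left (a point): Left (larger y, seen from the robot) pocket of the die rack; the point is the centre of its floor (the plate's flat top, 12 mm above the table), on which a die lies. x is across the rack (the die's width), y along it (the die's length), z up. A die has 3 mm of play on each side.
- pocket_right (a point): Right (smaller y, seen from the robot) pocket of the die rack; the point is the centre of its floor (the plate's flat top, 12 mm above the table), on which a die lies. x is across the rack (the die's width), y along it (the die's length), z up. A die has 3 mm of play on each side.
- jig_top (a point): Bending jig, 52 x 84 x 38 mm, fixed to the table: a steel block with a row of upright pins on a black plastic foot. The point lies on its upright centre line at the height of the pin tips, 38 mm above the table; x is across it (52 mm), y along it (84 mm), z up.
- bend_jig: The same jig; origin at the centre of its underside, on the table.
- bottle_centre (a point): Flux bottle, 40 mm thick, 116 mm tall with a red spout, standing loose; the point is on its axis 50 mm above its foot. To be left alone.
- knob_centre (a point): Spare black star knob, 36 mm across, 38 mm tall, standing on its head with the stud up; the point is half-way up. To be left alone.
- capacitor_centre (a point): Large round capacitor, 25 mm thick, 46 mm tall, standing loose with its two terminals up; the point is half-way up. To be left alone.

How it is judged:
On the way, in this order (a step that is already met when the one before it is completed fails the run):
1. the die of the left pocket is held more than 6 cm (centre above pocket floor) over its pocket, while the other lies in the right pocket (((z of die_1_centre in the frame of pocket_left above 0.06 m and horizontal distance between die_1_centre and pocket_left below 0.06 m and horizontal distance between die_2_centre and pocket_right below 0.008 m and z of die_2_centre in the frame of pocket_right below 0.0125 m and angle between die_2_centre's own z axis and vertical below 0.1 rad and contact force between die_1 and the fingers above 0.5 N) or (z of die_2_centre in the frame of pocket_left above 0.06 m and horizontal distance between die_2_centre and pocket_left below 0.06 m and horizontal distance between die_1_centre and pocket_right below 0.008 m and z of die_1_centre in the frame of pocket_right below 0.0125 m and angle between die_1_centre's own z axis and vertical below 0.1 rad and contact force between die_2 and the fingers above 0.5 N))), for 0.3 s.
2. the die of the right pocket is held more than 6 cm over its pocket, while the other lies back in the left pocket (((z of die_1_centre in the frame of pocket_right above 0.06 m and horizontal distance between die_1_centre and pocket_right below 0.06 m and horizontal distance between die_2_centre and pocket_left below 0.008 m and z of die_2_centre in the frame of pocket_left below 0.0125 m and angle between die_2_centre's own z axis and vertical below 0.1 rad and contact force between die_1 and the fingers above 0.5 N) or (z of die_2_centre in the frame of pocket_right above 0.06 m and horizontal distance between die_2_centre and pocket_right below 0.06 m and horizontal distance between die_1_centre and pocket_left below 0.008 m and z of die_1_centre in the frame of pocket_left below 0.0125 m and angle between die_1_centre's own z axis and vertical below 0.1 rad and contact force between die_2 and the fingers above 0.5 N))), for 0.3 s.
At the end, for the whole second after the job is handed in: Heavier die held still off the jig: centre 40-130 mm above the pin tips, within 25 mm of the centre line, 15 degrees of lengthwise and 11 degrees of level; lighter die (pressing on the rack with under 2.7 N) at rest flat in a pocket, within 8 mm of its centre (((horizontal distance between die_1_centre and jig_top below 0.025 m and z of die_1_centre in the frame of jig_top between 0.04 and 0.13 m and angle between the y axis of die_1_centre and the y axis of jig_top, either way round below 0.26 rad and angle between die_1_centre's own z axis and vertical below 0.2 rad and contact force between die_1 and the fingers above 2 N and contact force between die_1 and bend_jig below 0.1 N and linear speed of each of die_1, die_2 below 0.03 m/s and contact force between die_2 and die_rack between 0.4 and 2.7 N and contact force between die_2 and the fingers below 0.1 N and ((horizontal distance between die_2_centre and pocket_left below 0.008 m and z of die_2_centre in the frame of pocket_left below 0.0125 m and angle between die_2_centre's own z axis and vertical below 0.1 rad) or (horizontal distance between die_2_centre and pocket_right below 0.008 m and z of die_2_centre in the frame of pocket_right below 0.0125 m and angle between die_2_centre's own z axis and vertical below 0.1 rad))) or (horizontal distance between die_2_centre and jig_top below 0.025 m and z of die_2_centre in the frame of jig_top between 0.04 and 0.13 m and angle between the y axis of die_2_centre and the y axis of jig_top, either way round below 0.26 rad and angle between die_2_centre's own z axis and vertical below 0.2 rad and contact force between die_2 and the fingers above 2 N and contact force between die_2 and bend_jig below 0.1 N and linear speed of each of die_2, die_1 below 0.03 m/s and contact force between die_1 and die_rack between 0.4 and 2.7 N and contact force between die_1 and the fingers below 0.1 N and ((horizontal distance between die_1_centre and pocket_left below 0.008 m and z of die_1_centre in the frame of pocket_left below 0.0125 m and angle between die_1_centre's own z axis and vertical below 0.1 rad) or (horizontal distance between die_1_centre and pocket_right below 0.008 m and z of die_1_centre in the frame of pocket_right below 0.0125 m and angle between die_1_centre's own z axis and vertical below 0.1 rad))))); the arm keeps its last pose, push and grip.
It fails at once if the flux bottle is moved by more than 25 mm (distance of bottle_centre from where it was at the start of the episode above 0.025 m).
It fails at once if the star knob is moved by more than 25 mm (distance of knob_centre from where it was at the start of the episode above 0.025 m).
It fails at once if the capacitor is moved by more than 25 mm (distance of capacitor_centre from where it was at the start of the episode above 0.025 m).
It also fails if it takes over 64 s, if anything falls off the work surface, if the arm or the gripper's body presses on something with over 40 N, if the wrist force passes 120 N, or if a joint passes its speed limit or range.

## Working session

There is one attempt and no reset: what is moved stays moved. The work goes in short steps, Python scripts to look and compute and a tool call to move; the robot and the scene stay as the last step left them, time stands still between calls to the robot, and variables do not carry over. Pictures are saved under pics/ and viewed, about 8 in all and at most 12, crops included, and the job is handed in when it is done.

Besides the shell and the picture viewer there is one more tool, called after ">>>" as a command line: name --argument value ..., lists and objects as JSON in quotes. play_rows: Moves the arm, as the interface text tells. Its arguments: {"type":"object","properties":{"deltas":{"type":"array","items":{"type":"number"}},"squeeze":{"type":"number"}},"required":["deltas"]}

```bash
mkdir -p pics; cat > h.py <<'E'
import numpy as np, cv2
from plant import ctrl
def cal(n):
    c=ctrl.get_calibration(n); f=240/np.tan(np.radians(c['vertical_fov'])/2)
    return f,c['cx'],c['cy'],np.array(c['R']),np.array(c['t'])
def ray(C,u,v):
    f,cx,cy,R,t=C; d=R.T@np.array([(u-cx)/f,(v-cy)/f,1.]); return -R.T@t,d
def onz(C,u,v,z):
    o,d=ray(C,u,v); return o+d*(z-o[2])/d[2]
def cloud(C,D):
    f,cx,cy,R,t=C; v,u=np.mgrid[:480,:640]
    P=np.stack([(u-cx)/f*D,(v-cy)/f*D,D],-1)
    return (P-t)@R
def tri(A,B):
    (o1,d1),(o2,d2)=A,B; d1=d1/np.linalg.norm(d1); d2=d2/np.linalg.norm(d2)
    s=np.linalg.lstsq(np.stack([d1,-d2],1),o2-o1,rcond=None)[0]
    return (o1+s[0]*d1+o2+s[1]*d2)/2, np.linalg.norm(o1+s[0]*d1-o2-s[1]*d2)
E
python3 - <<'E'
from h import *
s=ctrl.read_state(); print(s)
for n in ('scene','side'):
    im,D=ctrl.capture(n); cv2.imwrite(f'pics/{n}0.png',im); np.savez(f'{n}0.npz',im=im,D=D)
    C=cal(n); print(n,C[0],-C[3].T@C[4], C[3][2])
E
```

```text
{'time_s': 0.0, 'qpos': array([-1.34487246e+00,  2.64761653e-01,  1.60542308e+00, -2.06806329e-05,
        1.27369377e+00, -3.68706552e-02]), 'joint_velocities': array([ 4.95930360e-04, -1.39702189e-03, -1.77870885e-05,  1.23921907e-03,
       -6.67600483e-04, -2.43535584e-04]), 'joint_torque': array([-2.05827171e-03, -5.15115023e+01, -3.67315149e+01,  2.92621380e-04,
        1.29034475e-02,  4.17695873e-06]), 'position': array([ 0.1752853 , -0.65147258,  0.40332935]), 'ee_rot': array([-0.09184293, -0.7009274 , -0.09345074,  0.70109387]), 'force': array([-0.8707361 , -0.18165736,  0.48352756]), 'ft_torque': array([ 0.00452106, -0.02147922, -0.01889379]), 'gripper_width': 0.9977910889647857}
scene 521.1848410072416 [-0.1421771  -0.5341982   0.59836893] [ 0.7062888   0.37441533 -0.6008072 ]
side 446.08474600928764 [0.34207739 0.55078959 0.41226412] [ 0.19232849 -0.89527956 -0.40185104]
```

View pics/scene0.png

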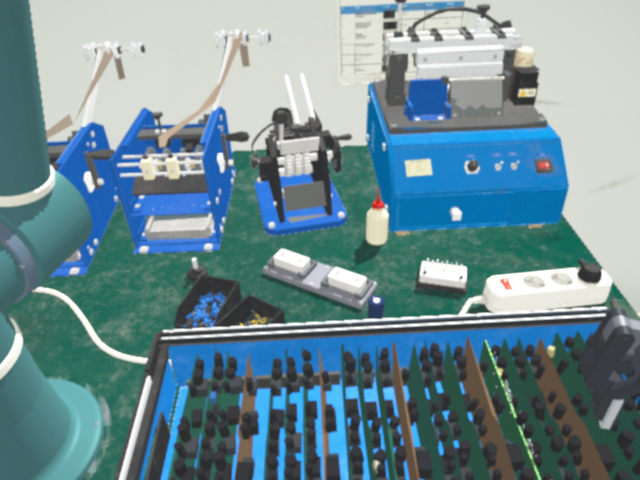

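View pics/side0.png

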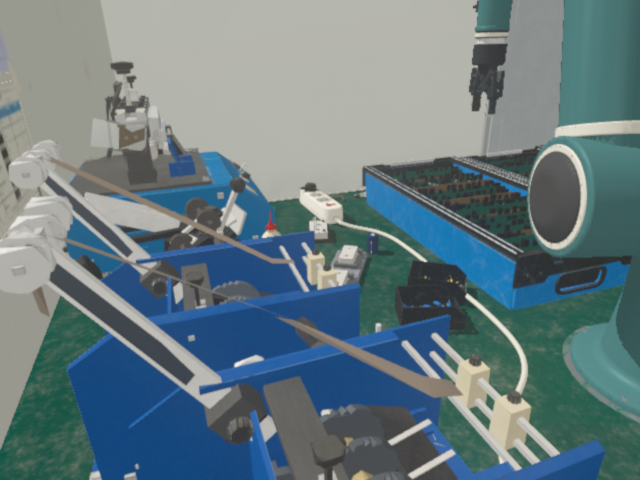

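The scene view shows the rack around (320,278), with dies at (292,262) and (348,280). The jig is at (443,275), bottle at (377,222), capacitor at (376,307) and knob at (195,268). In the side view the rack is partly hidden at about (347,262). Next I measure from depth and ray casting.

```bash
python3 - <<'E'
from h import *
z=np.load('scene0.npz'); im,D=z['im'],z['D']; C=cal('scene'); P=cloud(C,D)
for n,(u,v) in dict(die_l=(292,262),die_r=(348,280),jig=(443,272),bottle=(377,225),cap=(376,307),knob=(195,270),plate=(320,272),table=(240,240)).items():
    print(n,P[v,u].round(3), P[v-3:v+4,u-3:u+4].reshape(-1,3).std(0).round(4))
hsv=cv2.cvtColor(im,cv2.COLOR_BGR2HSV)
# bright grey tops
for n,(x0,y0,x1,y1) in dict(die_l=(262,240,320,285),die_r=(320,262,382,300),jig=(412,255,475,300)).items():
    m=((hsv[...,2]>170)&(hsv[...,1]<60)).astype(np.uint8); mm=np.zeros_like(m); mm[y0:y1,x0:x1]=m[y0:y1,x0:x1]
    c=max(cv2.findContours(mm,0,2)[0],key=cv2.contourArea); print(n,cv2.contourArea(c),cv2.boundingRect(c))
    q=P[mm>0]; q=q[q[:,2]>0]; print(np.percentile(q,[5,50,95],axis=0).round(3).tolist())
    h=np.percentile(q[:,2],75); 
    w=np.array([onz(C,*p,h)[:2] for p in c[:,0].astype(float)],np.float32); print(h,cv2.minAreaRect(w))
# all high obstacles
for zt in (.02,.06,.12,.2):
    q=P[(P[...,2]>zt)&(D>0)&(P[...,0]>.25)&(P[...,0]<.75)&(P[...,1]>-.35)&(P[...,1]<.25)]; 
    H=np.histogram2d(q[:,0],q[:,1],bins=[np.arange(.25,.76,.05),np.arange(-.35,.26,.05)])[0]; print(zt); print(H.astype(int))
crop=cv2.resize(im[190:330,180:480],None,fx=2.6,fy=2.6,interpolation=2); cv2.imwrite('pics/c.png',crop)
E
```

```text
die_l [ 0.45  -0.149  0.028] [0.0839 0.0547 0.0806]
die_r [ 0.449 -0.257  0.028] [0.0046 0.0037 0.0009]
jig [ 0.542 -0.391  0.023] [0.0969 0.0206 0.0814]
bottle [ 0.592 -0.248  0.046] [0.1451 0.0566 0.1093]
cap [ 0.4   -0.327  0.038] [0.002  0.0029 0.0035]
knob [0.372 0.004 0.015] [0.0035 0.004  0.0023]
plate [ 0.464 -0.196  0.012] [0.0053 0.0041 0.001 ]
table [ 0.496 -0.003 -0.001] [0.0904 0.0752 0.0848]
die_l 587.5 (273, 248, 37, 25)
[[0.433, -0.198, 0.01], [0.451, -0.156, 0.024], [0.472, -0.115, 0.03]]
0.02847758444762539 ((0.452933132648468, -0.1453968584537506), (0.07076288014650345, 0.046920351684093475), 87.85507202148438)
die_r 811.0 (320, 263, 47, 31)
[[0.438, -0.293, 0.01], [0.451, -0.251, 0.026], [0.48, -0.199, 0.03]]
0.028766836920197054 ((0.4481295347213745, -0.24175237119197845), (0.09498313814401627, 0.04846184700727463), 89.84584045410156)
jig 979.0 (420, 258, 47, 30)
[[0.518, -0.427, 0.012], [0.537, -0.392, 0.022], [0.56, -0.358, 0.032]]
0.023530605892369015 ((0.5417534708976746, -0.39022189378738403), (0.06529078632593155, 0.07761195302009583), 12.794841766357422)
0
[... 1601 characters left out ...]
 0 258 289 181 506 517 268 185]
 [  5 304  31   0 126 544 415  26  54 435  17   0]
 [715 853 351   0 124 328 123  45   0 337   8   0]
 [649 451 472  81 107 203 194 101  47 400 178   0]]
0.2
[[  0   0   0   0   0   0   0   0   0   0   0   0]
 [  0   0   0   0   0   0   0   0   0   0   0   0]
 [  0   0   0   0   0   0   0   0   0   0   0   0]
 [  0   0   0   0   0   0   0   0   0   0   0   0]
 [  0   0   0   0   0   0   0   0   0   0   0   0]
 [  0   0   0   0   0   0   0   0   0 103  35   1]
 [  0   0   0   0   0 137  13   0  28 112  11   1]
 [  0   0   0   0   0  10   1   0  33 109   0   0]
 [  0   0   0   0   0   0   0   0   0 209   0   0]
 [  0   0   0   0   0   0   0  21   0 400 174   0]]
```

View pics/c.png

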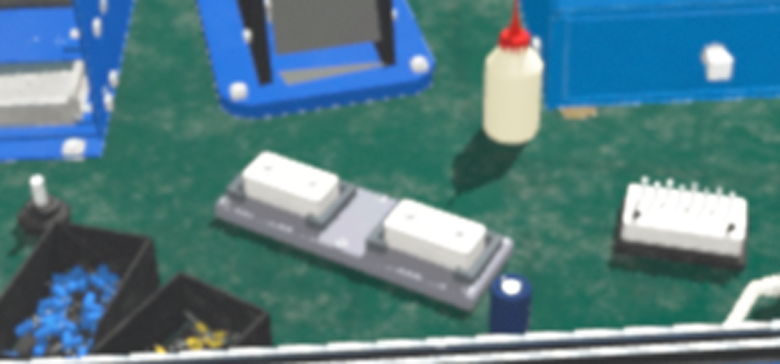

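```bash
cat >> h.py <<'E'
from scipy.spatial.transform import Rotation as Ro
def goal(p,yaw,s=None,tilt=True):
    """TCP position p, tool x down, tool y at angle yaw from world x; returns turn(rad) and shift(cm) in tool axes"""
    s=s or ctrl.read_state(); q=s['ee_rot']; A=Ro.from_quat([q[1],q[2],q[3],q[0]])
    y=np.array([np.cos(yaw),np.sin(yaw),0]); x=np.array([0,0,-1.]); B=Ro.from_matrix(np.stack([x,y,np.cross(x,y)],1))
    return (A.inv()*B).as_rotvec().round(4), (A.inv().apply(np.array(p)-s['position'])*100).round(2)
E
python3 - <<'E'
from h import *
s=ctrl.read_state(); q=s['ee_rot']; print(Ro.from_quat([q[1],q[2],q[3],q[0]]).as_matrix().round(3))
C=cal('wrist'); print('cam',-C[3].T@C[4]-s['position'],C[3])
for y in (0,np.pi): print(goal([.45,-.2,.38],y))
E
```

```text
[[-0.     0.26  -0.966]
 [ 0.002 -0.966 -0.26 ]
 [-1.    -0.002 -0.   ]]
cam [ 0.06874399  0.01841238 -0.03152239] [[ 0.25981397 -0.96565628 -0.00215731]
 [-0.92693681 -0.25002137  0.27978111]
 [-0.27071176 -0.07069135 -0.96006139]]
(array([-1.308 , -0.0014,  0.0017]), array([  2.42, -36.46, -38.26]))
(array([1.8336e+00, 1.9000e-03, 1.5000e-03]), array([  2.42, -36.46, -38.26]))
```

>>> play_rows --deltas '[-0.13, 0, 0, 0.2, -3.5, -3.7, 1, -0.28, 0, 0, 0.5, -7.2, -7.6, 1, -0.44, 0, 0, 0.8, -11, -11.6, 1, -0.6, 0, 0, 1.1, -15, -16, 1, -0.76, 0, 0, 1.4, -19, -20, 1, -0.92, 0, 0, 1.7, -23.5, -25, 1, -1.08, 0, 0, 2, -28, -30, 1, -1.22, 0, 0, 2.3, -32, -34, 1, -1.308, 0, 0, 2.4, -35, -37, 1, -1.308, 0, 0, 2.4, -35, -37.5, 1, -1.308, 0, 0, 2.4, -35, -37.5, 1, -1.308, 0, 0, 2.4, -35, -37.5, 1]'

```text
time_s: 1.6
position: [0.446, -0.2171, 0.38]
ee_rot: [0.499, 0.501, 0.5, -0.5]
force: [0.3, 0.3, 0.1]
gripper_width: 1.001
```

```bash
python3 - <<'E'
from h import *
s=ctrl.read_state(); print(s['position'],s['qpos'],s['time_s'],s['joint_velocities'].round(3)); C=cal('wrist')
im,D=ctrl.capture('wrist'); cv2.imwrite('pics/w1.png',im); np.savez('w1.npz',im=im,D=D,f=C[0],cx=C[1],cy=C[2],R=C[3],t=C[4]); print(C)
E
```

```text
[ 0.44596718 -0.21709053  0.38004759] [-5.03629626e-01 -6.00506720e-02  2.00555005e+00  1.17879670e-03
  1.19787866e+00 -5.02169260e-01] 1.6 [-0.006  0.    -0.     0.004  0.001 -0.001]
(np.float64(382.7937584810091), 324.95174722925753, 233.72158956079858, array([[ 0.99999667, -0.0018268 , -0.00182124],
       [-0.00124971, -0.96073085,  0.27747912],
       [-0.00225662, -0.27747592, -0.96072994]]), array([-0.44604689, -0.23665732,  0.29540655]))
```

View pics/w1.png

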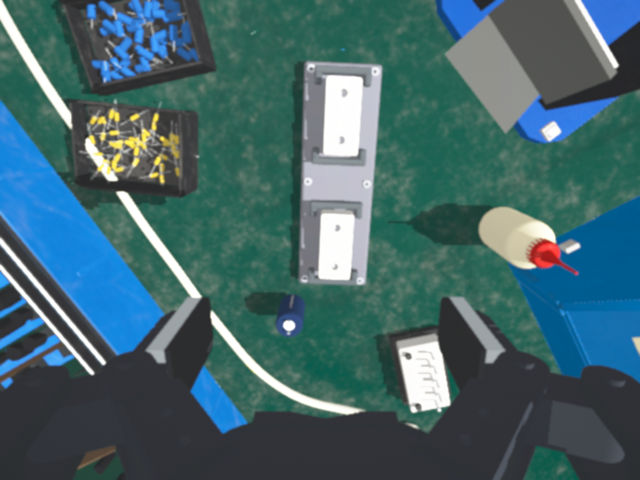

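The wrist view shows both dies, at (343,116) and (336,244), with the rack slightly tilted. The jig is at (422,370), turned and half behind a finger; the capacitor is at (290,318) and the bottle at (517,240).

```bash
python3 - <<'E'
from h import *
z=np.load('w1.npz'); im=z['im']; D=z['D']; C=(float(z['f']),float(z['cx']),float(z['cy']),z['R'],z['t']); P=cloud(C,D)
zs=np.load('scene0.npz'); S=cal('scene'); PS=cloud(S,zs['D'])
hsv=cv2.cvtColor(im,cv2.COLOR_BGR2HSV)
def rect(im,box,t,h,C):
    x0,y0,x1,y1=box; hsv=cv2.cvtColor(im,cv2.COLOR_BGR2HSV)
    m=np.zeros(im.shape[:2],np.uint8); m[y0:y1,x0:x1]=((hsv[...,2]>t)&(hsv[...,1]<40))[y0:y1,x0:x1]
    c=max(cv2.findContours(m,0,2)[0],key=cv2.contourArea)
    w=np.array([onz(C,*p,h)[:2] for p in c[:,0].astype(float)],np.float32); (a,b),(e,f),g=cv2.minAreaRect(w)
    mm=cv2.minAreaRect(c); return (a,b),(e,f),g,mm,m
for n,b in dict(L=(310,66,372,162),R=(310,200,366,284),J=(385,325,455,415)).items():
    for t in (190,220):
        r=rect(im,b,t,.030,C); q=P[(r[4]>0)&(D>0)]; print(n,t,np.round(r[0],4),np.round(r[1],4),round(r[2],1),np.round(r[3][0],1),'z',np.percentile(q[:,2],[10,50,90]).round(4),'xy',np.median(q,0).round(4))
# corners of pockets: bore pixels triangulation; scene vs wrist die centres
for n,b,cu in (('L',(262,240,320,285),None),('R',(325,262,382,300),None)):
    for t in (235,245):
        r=rect(zs['im'],b,t,.030,S); print('scene',n,t,np.round(r[0],4),np.round(r[1],4),round(r[2],1),np.round(r[3][0],1))
# plate outline: screws
for u,v in ((311,68),(376,71),(308,182),(367,184),(304,280),(361,282)): print('screw',onz(C,u,v,.012).round(4))
for a,b in (((334,65),(336,158)),((364,67),(363,158))): pass
print('depth plate',P[180,338],P[52,420], 'jig', [P[v,u].round(4).tolist() for u,v in ((405,360),(425,370),(437,400),(410,400))])
cv2.imwrite('pics/w1c.png',np.hstack([cv2.resize(im[55:295,290:390],None,fx=2.5,fy=2.5,interpolation=2),cv2.resize(im[320:420,380:470],(540,600),interpolation=2)]))
E
```

```text
L 190 [ 0.464  -0.1431] [0.0647 0.0421] 87.4 [347.  117.8] z [0.011  0.0288 0.03  ] xy [ 0.4632 -0.1415  0.0288]
L 220 [ 0.4598 -0.1412] [0.0607 0.029 ] 87.5 [342.8 115.5] z [0.0277 0.0291 0.0301] xy [ 0.4596 -0.14    0.0291]
R 190 [ 0.4608 -0.2457] [0.076  0.0435] 87.1 [342.9 240.1] z [0.0109 0.0287 0.0299] xy [ 0.4605 -0.2513  0.0287]
R 220 [ 0.4553 -0.2504] [0.0606 0.0291] 87.0 [335.9 246.2] z [0.0274 0.0291 0.0301] xy [ 0.4554 -0.2505  0.0291]
J 190 [ 0.5427 -0.3857] [0.0395 0.0804] 13.1 [425.  378.2] z [0.0221 0.0232 0.0259] xy [ 0.5443 -0.387   0.0232]
J 220 [ 0.5428 -0.3855] [0.039  0.0784] 13.0 [425.1 378.1] z [0.0223 0.0232 0.0248] xy [ 0.5445 -0.3872  0.0232]
scene L 235 [ 0.4586 -0.143 ] [0.0602 0.0288] 87.3 [291.1 257.6]
scene L 245 [ 0.4588 -0.1424] [0.059  0.0274] 87.1 [291.  257.4]
scene R 235 [ 0.4538 -0.252 ] [0.0611 0.0293] 87.9 [346.6 276.7]
scene R 245 [ 0.4538 -0.2518] [0.0602 0.0277] 87.9 [346.6 276.7]
screw [ 0.4345 -0.1031  0.012 ]
screw [ 0.4875 -0.1054  0.012 ]
screw [ 0.4308 -0.196   0.012 ]
screw [ 0.4828 -0.1978  0.012 ]
screw [ 0.4257 -0.2891  0.012 ]
screw [ 0.4798 -0.2912  0.012 ]
depth plate [ 0.4571639  -0.19413286  0.01294523] [ 0.52523101 -0.08928054 -0.00058574] jig [[0.5236, -0.3687, 0.0234], [0.5439, -0.3798, 0.0238], [0.5586, -0.4152, 0.0234], [0.5313, -0.4151, 0.0236]]
```

View pics/w1c.png

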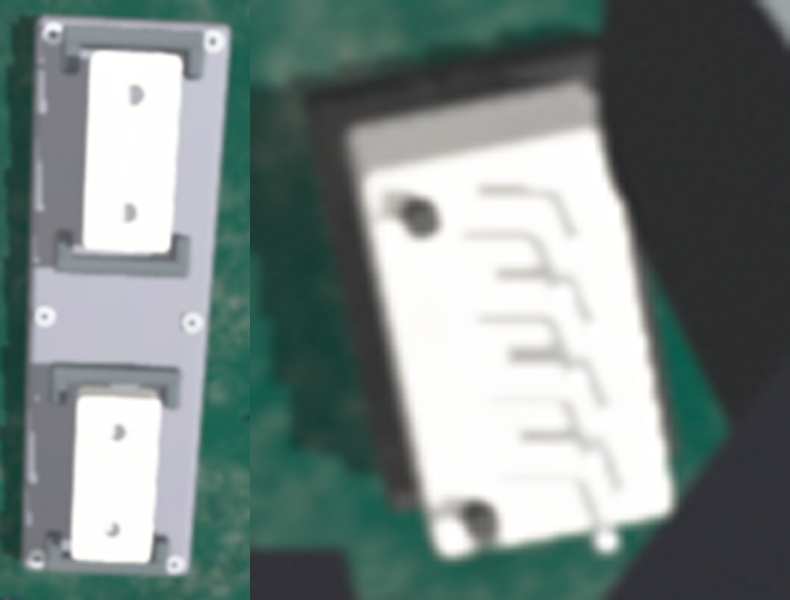

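```bash
python3 - <<'E'
from h import *
z=np.load('w1.npz'); D=z['D']; C=(float(z['f']),float(z['cx']),float(z['cy']),z['R'],z['t']); P=cloud(C,D)
m=(D>0)&(P[...,2]>.15); q=P[m]; print('open tip below TCP', .38-q[:,2].min(), np.percentile(.38-q[:,2],[90,99,99.9]))
print(goal([.459,-.142,.25],-.044))
E
```

```text
open tip below TCP 0.1615929895501889 [0.12967158 0.15476319 0.16007265]
(array([ 0.0418, -0.0018,  0.0009]), array([13.02,  1.3 , -7.5 ]))
```

>>> play_rows --deltas '[0.02, 0, 0, 4, 0.4, -2.5, 0.2, 0.042, 0, 0, 9, 0.9, -5, 0.2, 0.042, -0.002, 0.001, 13, 1.3, -7.5, 0.2, 0.042, -0.002, 0.001, 13, 1.3, -7.5, 0.2, 0.042, -0.002, 0.001, 13, 1.3, -7.5, 0.2]' --squeeze 60

```text
time_s: 2.28
position: [0.4595, -0.1432, 0.2514]
ee_rot: [0.489, 0.511, 0.488, -0.511]
force: [0.2, -0.4, 1.4]
gripper_width: 0.598
```

```bash
python3 - <<'E'
from h import *
s=ctrl.read_state(); C=cal('wrist'); im,D=ctrl.capture('wrist'); P=cloud(C,D); cv2.imwrite('pics/w2.png',im)
print(s['position'],s['gripper_width'],s['force'],s['time_s'])
m=(D>0)&(P[...,2]>.05); q=P[m]; t=np.percentile(s['position'][2]-q[:,2],[99,99.9,100]); print('tip',t)
tips=q[q[:,2]<s['position'][2]-t[1]+.01]; 
for sgn in (-1,1):
    k=tips[(tips[:,0]-s['position'][0])*sgn>0]; print(k.mean(0),len(k), k.min(0),k.max(0))
hsv=cv2.cvtColor(im,cv2.COLOR_BGR2HSV); M=((hsv[...,2]>220)&(hsv[...,1]<40)).astype(np.uint8)
for c in cv2.findContours(M,0,2)[0]:
    if cv2.contourArea(c)>1500:
        w=np.array([onz(C,*p,.0295)[:2] for p in c[:,0].astype(float)],np.float32); print(cv2.minAreaRect(w),cv2.boundingRect(c))
print(goal([.459,-.142,.188],-.044))
E
```

```text
[ 0.45949779 -0.143192    0.25139209] 0.5979638826497871 [ 0.20982384 -0.44980211  1.38957298] 2.275
tip [0.19975251 0.20122193 0.20139145]<stdin>:7: RuntimeWarning: Mean of empty slice.
  ret = um.true_divide(
Traceback (most recent call last):
ValueError: zero-size array to reduction operation minimum which has no identity
```

View pics/w2.png

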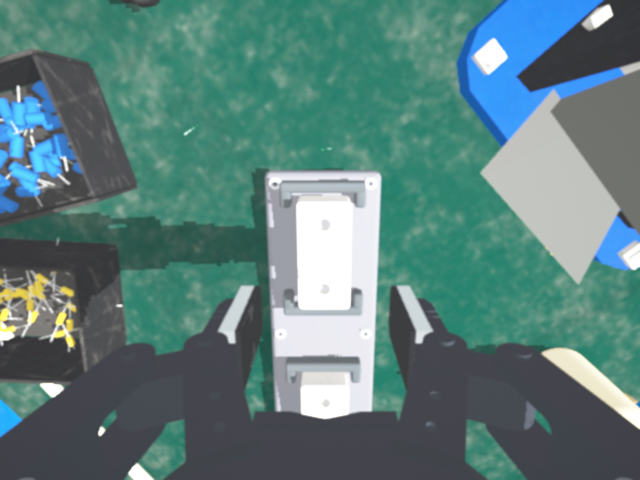

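The die sits midway between the fingers (fingers at u = 250 and 402, die at 325). Next I go straight down.

>>> play_rows --deltas '[0, 0, 0, 2.5, 0, -0.1, 0.2, 0, 0, 0, 4.5, 0, -0.1, 0.2, 0, 0, 0, 5.7, 0, -0.1, 0.2, 0, 0, 0, 6.2, 0, -0.1, 0.2, 0, 0, 0, 6.2, 0, -0.1, 0.2]'

```text
time_s: 2.95
position: [0.4605, -0.1429, 0.1906]
ee_rot: [0.49, 0.512, 0.487, -0.511]
force: [0.2, -0.1, -0.8]
gripper_width: 0.598
```

>>> play_rows --deltas '[0, 0, 0, 0, 0, 0, -0.5, 0, 0, 0, 0, 0, 0, -1, 0, 0, 0, 0, 0, 0, -1, 0, 0, 0, 0, 0, 0, -1, 0, 0, 0, 0, 0, 0, -1, 0, 0, 0, 0, 0, 0, -1]' --squeeze 60

```text
time_s: 3.7
position: [0.4608, -0.1431, 0.1917]
ee_rot: [0.49, 0.512, 0.487, -0.511]
force: [-2.0, 0.8, 5.0]
gripper_width: 0.31
```

```bash
python3 - <<'E'
from h import *
s=ctrl.read_state(); print(s['position'],s['force'],s['ft_torque'],s['gripper_width'],s['joint_torque'].round(2))
E
```

```text
[ 0.46080392 -0.14311171  0.19174754] [-1.97206471  0.79515956  4.97013946] [-0.05203592  0.38287436 -0.03712697] 0.3099328061771818 [  0.45 -33.81 -27.21   0.25  -0.78  -0.  ]
```

>>> play_rows --deltas '[0, 0, 0, -1, 0, 0, -1, 0, 0, 0, -3, 0, 0, -1, 0, 0, 0, -5.5, 0, 0, -1, 0, 0, 0, -8, 0, 0, -1, 0, 0, 0, -9.5, 0, 0, -1, 0, 0, 0, -10, 0, 0, -1, 0, 0, 0, -10, 0, 0, -1, 0, 0, 0, -10, 0, 0, -1, 0, 0, 0, -10, 0, 0, -1, 0, 0, 0, -10, 0, 0, -1, 0, 0, 0, -10, 0, 0, -1]'

```text
time_s: 5.08
position: [0.4603, -0.1429, 0.2915]
ee_rot: [0.49, 0.512, 0.487, -0.511]
force: [-0.3, -0.0, 0.2]
gripper_width: 0.304
```

```bash
python3 - <<'E'
from h import *
F=[]
for i in range(4):
    s=ctrl.read_state(); F.append(s['force']); im,D=ctrl.capture('wrist'); 
print(s['time_s'],s['position'],np.round(F,2),s['gripper_width'],s['ft_torque'].round(3),s['joint_torque'].round(2)); cv2.imwrite('pics/w3.png',im)
im,D=ctrl.capture('scene'); cv2.imwrite('pics/s3.png',np.hstack([cv2.resize(im[150:330,230:430],(400,360)),cv2.resize(cv2.imread('pics/w3.png'),(400,360))]))
print(goal([.459,-.142,.1935],-.044))
E
```

```text
5.225 [ 0.46035451 -0.14284023  0.29170055] [[-0.34 -0.    0.2 ]
 [-0.23  0.04 -1.06]
 [-0.3   0.84 -0.71]
 [-0.85  0.67 -0.95]] 0.30737425345591185 [-0.051 -0.045 -0.013] [-0.000e+00 -3.303e+01 -3.316e+01 -0.000e+00 -3.000e-02  0.000e+00]
(array([-0.0014,  0.0025, -0.0048]), array([ 9.83, -0.19, -0.1 ]))
```

View pics/s3.png

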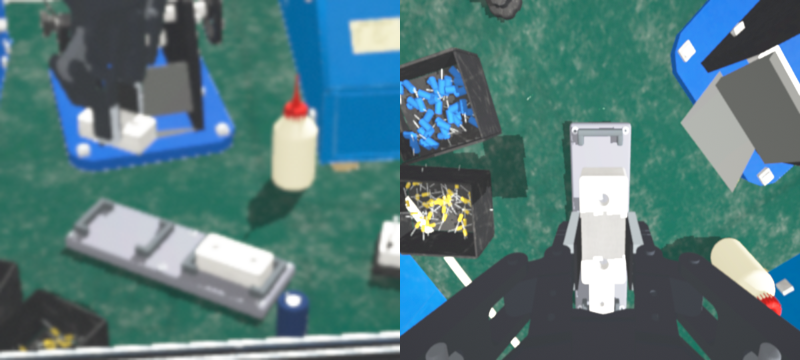

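Left die held level, with about -0.7 N in z, so it is probably the light one. Setting it back.

>>> play_rows --deltas '[0, 0, 0, 2, 0, 0, -1, 0, 0, 0, 4.5, 0, 0, -1, 0, 0, 0, 7, 0, 0, -1, 0, 0, 0, 8.7, 0, 0, -1, 0, 0, 0, 9.4, 0, 0, -1, 0, 0, 0, 9.8, 0, 0, -1, 0, 0, 0, 10, 0, 0, -1, 0, 0, 0, 10, 0, 0, -1]'

```text
time_s: 6.32
position: [0.4608, -0.1432, 0.192]
ee_rot: [0.49, 0.512, 0.487, -0.511]
force: [-0.6, 0.5, -1.5]
gripper_width: 0.308
```

>>> play_rows --deltas '[0, 0, 0, -0.1, 0, 0, -0.3, 0, 0, 0, -0.2, 0, 0, 0, 0, 0, 0, -0.2, 0, 0, 0.2, 0, 0, 0, -0.2, 0, 0, 0.2]'

```text
time_s: 6.82
position: [0.4609, -0.1432, 0.1942]
ee_rot: [0.491, 0.512, 0.487, -0.511]
force: [0.2, -0.0, -0.0]
gripper_width: 0.603
```

```bash
python3 - <<'E'
from h import *
s=ctrl.read_state(); print(s['position'],s['force'],s['gripper_width'])
p=s['position']; print(goal([.4545,-.251,.26],-.044))
E
```

```text
[ 0.46094642 -0.14319206  0.19422237] [ 0.18805547 -0.00643551 -0.03274175] 0.60337239270237
(array([-0.0014,  0.0027, -0.0053]), array([-6.55, -0.12, 10.82]))
```

>>> play_rows --deltas '[0, 0, 0, -3.5, 0, 0, 0.2, 0, 0.001, -0.003, -6.5, 0, 1.5, 0.2, 0, 0.003, -0.005, -6.5, -0.1, 6, 0.2, 0, 0.003, -0.005, -6.5, -0.1, 10, 0.2, 0, 0.003, -0.005, -6.5, -0.1, 10.8, 0.2, 0, 0.003, -0.005, -6.5, -0.1, 10.8, 0.2, 0, 0.003, -0.005, -6.5, -0.1, 10.8, 0.2]'

```text
time_s: 7.7
position: [0.4545, -0.2498, 0.2591]
ee_rot: [0.488, 0.511, 0.489, -0.511]
force: [-0.4, -0.2, -0.7]
gripper_width: 0.597
```

```bash
python3 - <<'E'
from h import *
s=ctrl.read_state(); C=cal('wrist'); im,D=ctrl.capture('wrist'); P=cloud(C,D); cv2.imwrite('pics/w4.png',im)
print(s['position'],s['gripper_width'],s['force'],s['time_s'])
hsv=cv2.cvtColor(im,cv2.COLOR_BGR2HSV); M=((hsv[...,2]>220)&(hsv[...,1]<40)).astype(np.uint8)
for c in cv2.findContours(M,0,2)[0]:
    if cv2.contourArea(c)>1500:
        w=np.array([onz(C,*p,.0295)[:2] for p in c[:,0].astype(float)],np.float32); x,y,a,b=cv2.boundingRect(c); k=P[y:y+b,x:x+a][M[y:y+b,x:x+a]>0]
        print(cv2.minAreaRect(w),(x,y,a,b),np.percentile(k[:,2],[5,50,95]).round(4))
print(goal([.4545,-.251,.190],-.044))
E
```

```text
[ 0.45452421 -0.2498493   0.25907598] 0.597490340744384 [-0.42352015 -0.15368309 -0.66139258] 7.7
((0.4551098048686981, -0.2504991590976715), (0.058752693235874176, 0.027444398030638695), 87.45301055908203) (301, 206, 51, 102) [0.028  0.0292 0.0302]
((0.3100980222225189, -0.2525177001953125), (0.00800380203872919, 0.10711091756820679), 29.611549377441406) (0, 188, 134, 157) [0.0034 0.0061 0.0077]
((0.4617455005645752, -0.1479436457157135), (0.04561586678028107, 0.027508605271577835), 87.414306640625) (301, 0, 60, 106) [0.0279 0.0292 0.0304]
(array([-0.0004, -0.0011,  0.0005]), array([ 6.91, -0.  ,  0.13]))
```

View pics/w4.png

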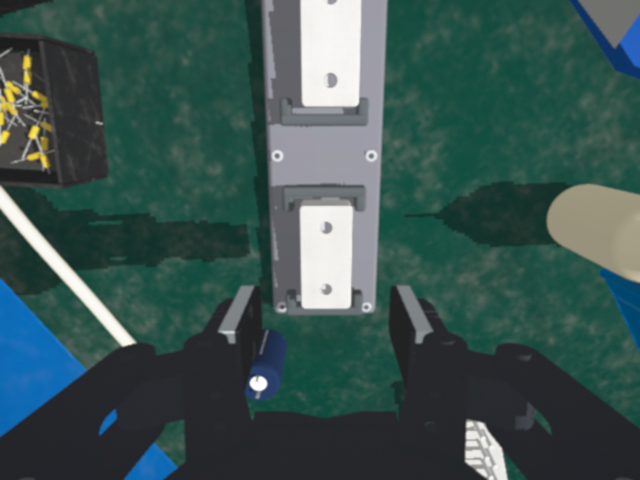

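Left die is back flat in its pocket (top at 0.0292). The right die is centred between the fingers at u = 326.

>>> play_rows --deltas '[0, 0, 0, 3, 0, 0.1, 0.2, 0, 0, 0, 5, 0, 0.1, 0.2, 0, 0, 0, 6.3, 0, 0.1, 0.2, 0, 0, 0, 6.8, 0, 0.1, 0.2, 0, 0, 0, 6.8, 0, 0.1, 0.2]'

```text
time_s: 8.38
position: [0.4547, -0.2505, 0.1912]
ee_rot: [0.488, 0.511, 0.489, -0.511]
force: [0.1, -0.5, 0.4]
gripper_width: 0.598
```

>>> play_rows --deltas '[0, 0, 0, 0, 0, 0, -0.5, 0, 0, 0, 0, 0, 0, -1, 0, 0, 0, 0, 0, 0, -1, 0, 0, 0, 0, 0, 0, -1, 0, 0, 0, 0, 0, 0, -1, 0, 0, 0, 0, 0, 0, -1]' --squeeze 80

```text
time_s: 9.12
position: [0.4551, -0.2508, 0.1925]
ee_rot: [0.489, 0.511, 0.489, -0.511]
force: [-0.8, -0.1, 5.9]
gripper_width: 0.298
```

>>> play_rows --deltas '[0, 0, 0, -1, 0, 0, -1, 0, 0, 0, -3, 0, 0, -1, 0, 0, 0, -5.5, 0, 0, -1, 0, 0, 0, -8, 0, 0, -1, 0, 0, 0, -9.5, 0, 0, -1, 0, 0, 0, -10, 0, 0, -1, 0, 0, 0, -10, 0, 0, -1, 0, 0, 0, -10, 0, 0, -1, 0, 0, 0, -10, 0, 0, -1, 0, 0, 0, -10, 0, 0, -1, 0, 0, 0, -10, 0, 0, -1]'

```text
time_s: 10.5
position: [0.455, -0.2509, 0.2922]
ee_rot: [0.489, 0.511, 0.489, -0.511]
force: [0.4, 1.0, -4.9]
gripper_width: 0.297
```

```bash
python3 - <<'E'
from h import *
F=[]
for i in range(4):
    s=ctrl.read_state(); F.append(s['force']); im,D=ctrl.capture('wrist'); 
print(s['time_s'],s['position'],np.round(F,2),s['gripper_width'],s['ft_torque'].round(3),s['joint_torque'].round(2)); cv2.imwrite('pics/w5.png',im)
im,D=ctrl.capture('scene'); cv2.imwrite('pics/s5.png',np.hstack([cv2.resize(im[150:330,230:430],(400,360)),cv2.resize(cv2.imread('pics/w5.png'),(400,360))]))
C=cal('scene'); P=cloud(C,D); print(goal([.544,-.389,.30],.227))
E
```

```text
10.65 [ 0.45507756 -0.25086453  0.29243941] [[ 0.4   1.   -4.9 ]
 [ 0.4   0.16 -4.64]
 [-0.2  -0.77 -5.37]
 [-0.47 -1.2  -5.84]] 0.30025453784709527 [ 0.005 -0.007 -0.005] [  0.   -39.44 -35.28   0.    -0.    -0.  ]
(array([-2.711e-01, -2.000e-04, -1.000e-03]), array([-0.75,  9.49, 13.41]))
```

View pics/s5.png

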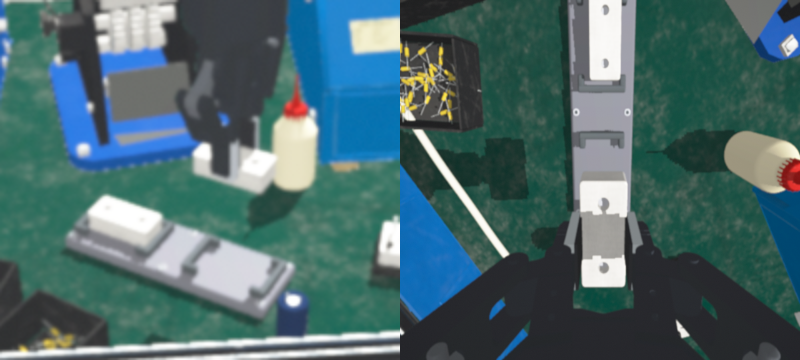

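The right die weighs about 5.2 N against about 0.7 N for the left, so the right one is heavier and stays in the gripper. Before the transfer I check clearance round the jig and its centre.

```bash
python3 - <<'E'
from h import *
zs=np.load('scene0.npz'); S=cal('scene'); P=cloud(S,zs['D']); ok=zs['D']>0
for zt in (.05,.1,.18):
    q=P[ok&(P[...,2]>zt)&(P[...,0]>.4)&(P[...,0]<.75)&(P[...,1]>-.55)&(P[...,1]<-.2)]
    d=np.hypot(q[:,0]-.544,q[:,1]+.389); i=d.argmin(); print(zt,'nearest',q[i].round(3),d[i].round(3))
    print(np.histogram2d(q[:,0],q[:,1],bins=[np.arange(.4,.76,.05),np.arange(-.55,-.19,.05)])[0].astype(int))
E
```

```text
0.05 nearest [ 0.645 -0.372  0.062] 0.102
[[ 506    0    0    0    0    0    0]
 [   0    0    0    0    0    0    0]
 [   0    0    0    0    0    0    0]
 [   0    0    0    0    0   35  145]
 [   0    0    0   33  748 1300  221]
 [   0    0  445 1379 1141  853  506]
 [ 243 1225 1302  862  649  451  542]]
0.1 nearest [ 0.645 -0.334  0.105] 0.115
[[180   0   0   0   0   0   0]
 [  0   0   0   0   0   0   0]
 [  0   0   0   0   0   0   0]
 [  0   0   0   0   0   0   0]
 [  0   0   0   0 226 675  52]
 [  0   0 103 665 948 853 396]
 [ 31 499 926 862 649 451 494]]
0.18 nearest [ 0.732 -0.256  0.18 ] 0.23
[[  0   0   0   0   0   0   0]
 [  0   0   0   0   0   0   0]
 [  0   0   0   0   0   0   0]
 [  0   0   0   0   0   0   0]
 [  0   0   0   0   0   0   0]
 [  0   0   0   0   0   0   0]
 [  0   0   0   0   0   9 114]]
```

>>> play_rows --deltas '[-0.03, 0, 0, 0, 0.5, 1.5, -1, -0.07, 0, 0, 0, 1.5, 3.5, -1, -0.11, 0, 0, 0, 3, 5.5, -1, -0.15, 0, 0, 0, 4.5, 7.5, -1, -0.19, 0, 0, 0, 6, 9.5, -1, -0.23, 0, 0, 0, 7.5, 11.3, -1, -0.26, 0, 0, 0, 8.8, 12.7, -1, -0.27, 0, 0, 0, 9.4, 13.3, -1, -0.27, 0, 0, 0, 9.5, 13.4, -1, -0.27, 0, 0, 0, 9.5, 13.4, -1, -0.27, 0, 0, 0, 9.5, 13.4, -1]'

```text
time_s: 12.12
position: [0.5437, -0.3884, 0.2925]
ee_rot: [0.553, 0.441, 0.553, -0.44]
force: [-0.4, -0.7, -4.7]
gripper_width: 0.299
```

```bash
python3 - <<'E'
from h import *
s=ctrl.read_state(); print(s['time_s'],s['position'],s['force'].round(2),s['gripper_width'],s['joint_velocities'].round(4)); print(goal([.544,-.389,.292],.227))
C=cal('wrist'); im,D=ctrl.capture('wrist'); P=cloud(C,D); S=cal('scene'); im2,D2=ctrl.capture('scene'); P2=cloud(S,D2)
cv2.imwrite('pics/s6.png',np.hstack([cv2.resize(im2[180:330,250:500],(450,270)),cv2.resize(im,(350,262))[:270] if 0 else cv2.resize(im,(360,270))]))
def rep(n,im,P,D,C,lo,hi,box,h):
    hsv=cv2.cvtColor(im,cv2.COLOR_BGR2HSV); m=((hsv[...,2]>190)&(hsv[...,1]<50)&(D>0)&(P[...,2]>lo)&(P[...,2]<hi)&(P[...,0]>box[0])&(P[...,0]<box[1])&(P[...,1]>box[2])&(P[...,1]<box[3])).astype(np.uint8)
    if m.sum()<50: print(n,'none',m.sum()); return
    v,u=np.nonzero(m); w=np.array([onz(C,a,b,h)[:2] for a,b in zip(u,v)],np.float32); print(n,m.sum(),cv2.minAreaRect(w),'z',np.percentile(P[m>0][:,2],[5,50,95]).round(4))
b=(.48,.62,-.46,-.32)
rep('die wrist',im,P,D,C,.115,.145,b,.13); rep('die scene',im2,P2,D2,S,.115,.145,b,.13)
rep('jig wrist',im,P,D,C,.019,.028,b,.0233); rep('jig scene',im2,P2,D2,S,.019,.028,b,.0233)
rep('left die scene',im2,P2,D2,S,.025,.034,(.43,.49,-.19,-.1),.0295)
z=np.load('scene0.npz'); rep('jig scene0',z['im'],cloud(S,z['D']),z['D'],S,.019,.028,b,.0233)
E
```

```text
12.125 [ 0.54370868 -0.38836187  0.29245835] [-0.39 -0.73 -4.71] 0.29923685893777485 [ 0.0006 -0.0019 -0.0029 -0.0014 -0.0019 -0.0011]
(array([-0.0009, -0.0006, -0.0006]), array([0.05, 0.01, 0.07]))
die wrist 4036 ((0.536741316318512, -0.38926684856414795), (0.04212792590260506, 0.0587800033390522), 13.026731491088867) z [0.1282 0.1291 0.1301]
die scene 459 ((0.5316389203071594, -0.39151525497436523), (0.047778114676475525, 0.05950506031513214), 12.768741607666016) z [0.1167 0.1277 0.1305]
jig wrist 2612 ((0.53948575258255, -0.36762934923171997), (0.03904194384813309, 0.030909329652786255), 12.953295707702637) z [0.0221 0.0232 0.0243]
jig scene 705 ((0.5405962467193604, -0.4053545594215393), (0.1112840548157692, 0.06003040447831154), 87.72899627685547) z [0.0201 0.0225 0.0249]
left die scene 387 ((0.45780667662620544, -0.1435827612876892), (0.06192547827959061, 0.031889963895082474), 87.8956069946289) z [0.0262 0.0286 0.0303]
jig scene0 692 ((0.540600597858429, -0.3900674283504486), (0.04391824081540108, 0.07516545057296753), 13.350665092468262) z [0.0205 0.0226 0.0254]
```

View pics/s6.png

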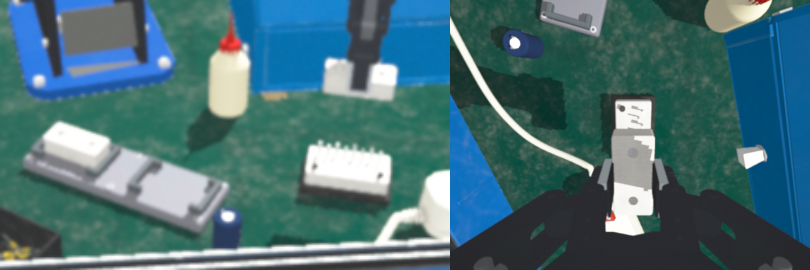

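The heavy die is aligned at 13° with its centre at z ≈ 0.120, about 82 mm over the pins, and the arm is still. Handing in.

```bash
python3 -c "
from h import *
print(ctrl.sign_off())"
```

```text
the job is handed in; nothing more can be done
None
```

I weighed both dies and handed the job in with the heavier one, from the right pocket, held still over the bending jig. No verdict was reported.

- **Weighing:** the left die pulled about 0.7 N (light). I lifted it 10 cm, set it back and saw it flat in its pocket. The right die, lifted the same way, pulled about 5.2 N (roughly 0.5 kg).
- **Heavier die:** its centre is about 82 mm above the pin tips, at 13°, the same angle as the jig. The tool is within about 1 mm of the jig centre I aimed for. That centre is known only to about 3 mm, because different views of it disagreed by that much. The joints were practically at rest before hand-in.
- **Lighter die:** its top is at 29 mm, and it lies within about 1–2 mm of where it started.
- **Bottle and capacitor:** they look undisturbed in the last pictures.
- **Star knob:** I did not check it again by picture, but the arm never worked near it.
- **Checks that were no use:** in the last look, outlines of the jig and die mixed in neighbouring surfaces (finger, pins, part of the cable). I ignored those and relied on the earlier unobstructed views and the measured tool pose. The left weighing was noisy (+0.2 to -1.1 N), but the two dies differ far more than that.

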